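Set the batch number and load a tube in the tube marker

ROBOT

A 6-joint arm with a two-finger parallel gripper is mounted at the origin on the work surface. World frame = base frame: x ahead of the robot, y to its left, z up, the work surface at z = 0. Lengths are in mm, angles in rad, forces in N, time in s.
With the tool pointing down it reaches from about 350 to 975 mm from the base axis. Payload 7.1 kg.
Tool frame: the origin (TCP) lies at the very end of the fingers, on their centre line; the grasp point (between the pads) lies 19 mm behind it (ctrl.pinch_z is the z of the grasp point in the tool frame, in mm); z points along the fingers, y is the direction in which the jaws open and shut (so a half turn about z gives the same grasp; the last joint's range is limited). The gripper opens to 88 mm and grips with 3 to 60 N. Pads are 20 mm wide; open, the fingers measure 115 mm over their backs; the gripper's body (75 mm by 178 mm) begins 61 mm behind the grasp point.
Start: joints at [1.215, 0.423, 1.63, -0, 1.089, -0.019], TCP at [206.511, 589.88, 222.675] pointing down, gripper open.
Joint ranges: [-3, 3], [-0.9, 2.11], [0.09, 2.58], [-1.31, 4.45], [0.11, 2.69], [-2.54, 2.54]. Speed limits (rad/s): [2.39, 2.39, 3.01, 3.14, 3.14, 3.14].

INTERFACE

Orientations are given as a rotation vector (axis times angle).
In Python, from workcell import get_obs, optics, ctrl gives the robot as it stands.
- The arm moves only by the shell command python3 -m jog 'ROWS'. ROWS is a JSON object of lists of equal length, an entry for each row: "delta_rot": the turn, a rotation vector about the tool's x, y, z in rad, a list of three; "translation": the shift along the tool's x, y, z in mm, a list of three; "hand": the opening, from -1 (shut) to 1 (fully open). In form: {"delta_rot": [[rx, ry, rz], ...], "translation": [[x, y, z], ...], "hand": [hand, ...]}. A call has 1 to 5 rows; each row is the pose to reach, as a shift and turn from the pose commanded when the call began, along the tool's axes at that moment; what a row does not reach only later rows make up. A row lasts 1/10 s, in which the tool goes at most 50 mm and 8.59 degrees, less where a joint would pass 70% of its speed; a pose out of reach is approached as far as the arm can. A call with a gripper value outside its range is refused whole. The fingers move at their own pace and stop on an object; the grip force is fixed at half the most. Time passes only in rows, so rows that repeat a pose let the fingers close. It gives the time, the measured TCP pose, the force and the opening at its end, in the units of the state.
- get_obs(): the state, without advancing time (a new reading comes with each control period).
- optics.get_image(name): name is "scene" or "top" or "wrist"; returns the picture (384x512x3 uint8, red, green, blue); there is no depth.
- optics.calibration(name): a dict with "intrinsics" (3x3 intrinsics, pixels), "cam_to_world" (4x4, takes a point from camera to world coordinates). Camera axes: x right, y up, looking along -z (the intrinsics and any distortion apply to the point x, -y, -z); pixel columns grow to the right and rows downward; lengths in mm; the calibration is good to about 2 mm. A picture is of the moment at which its call begins: read the wrist's pose just before it. calibration takes no time and is no camera call; for the wrist camera it gives the pose at the moment of the call.
- ctrl.close_job(): hands the job in, once; it reports no verdict.
The state is a dict: "t": time; "qpos": joint angles; "qvel": joint speeds; "joint_torque": joint torques, N m; "ee_pos": TCP position; "orientation": TCP orientation; "ft_force": force on the tool from outside, world axes, zero at the start; "moment": the same for the moment, N m; "width": finger opening in mm.
Only numpy, scipy, OpenCV 4.12 (cv2) and the standard library are available. Lean on these libraries where they do the work, as an engineer would, in place of code of your own. Each camera call takes 0.05 s, during which the arm holds its last target. There are 200 camera calls.

TASK

Turn the knob of the tube marking station until the number 4 stands squarely in the little window. Then take the amber tube from its green rest and lay it across the upper end of the chute, its blue cap on the blue-wall side like the tube already in there, so that it rolls down and comes to rest behind that tube. Leave the other things on the bench where they are.

Things in the scene. Friction and masses are not known exactly. Their poses are not given: they have to be found in the camera images.
- station: Tube marking station, fixed: white base, x -100 to +130 mm, y -147 to +187 mm, 30 mm high. Origin on the bench; x points down the chute, away from the operator; y from chute to dial; z up. Number dial centred at (0, 105) mm, top of its blue cover at z 58 mm. Chute centred on y = -75 mm; at its lower end stop posts (x 80 mm) and a grey marking head 105 mm tall.
- dial (a joint): Number drum under the blue cover, turned by the black bar knob above it. 0 rad shows 0; it grows as the knob turns clockwise seen from above; number k (0 to 9) is centred in the window at k x 0.628 rad. No clicks: friction of about 0.06 N m holds it where it is left. Starts between 0 and 1.4; end stops at -0.3 and 5.95 rad.
- dial_grip (a point): On the drum's vertical axis, at the height to grip the bar knob (87 mm above the bench). The bar is 44 mm long and 14 mm thick, from 64 to 100 mm above the bench, along this point's x axis, which turns with it (white stripe on the +x end). At 0 rad that end points to the window; at q it is turned q clockwise from there.
- window (a point): Centre of the window in the cover, 28 mm wide with a yellow rim, 58 mm from the knob's axis, on the side away from the operator (+x of the station). The drum's black figures, 18 mm high and 12 mm wide on white, are upright to somebody at the robot's side.
- load_spot (a point): Middle of a tube's axis when it lies across the chute's upper end, 90 mm above the bench; axes as the station's. Two rails, 6 mm wide, 22 mm either side of this point, slope 12 degrees down to +x; open between them to 30 mm above the bench. Side walls 64 mm either side, 16 mm above the rails: blue at -y, grey at +y (dial side). A tube let go here rolls 100 mm down to the first tube.
- tube_mid (a point): The loose tube to load, 30 to 65 g: amber body 26 mm in diameter, blue screw cap 29 mm in diameter. Point on its axis; point y runs along it to the cap (body from -52 to +38 mm, cap from +38 to +56 mm). At the start it lies in the green rest, axis level, 35 mm above the bench.
- tube_cap (a point): Centre of that tube's blue cap, on the axis, 47 mm from tube_mid.
- rest: Green tube rest, fixed: foot 60 x 100 x 6 mm, two V-notched uprights 8 mm thick, 28 mm either side of its middle along y, up to 32 mm high; open between them for the fingers. Origin under its centre on the bench; the tube lies in it along y, cap to +y.
- loaded_mid (a point): Middle of an identical tube already lying across the chute's lower end against the stop posts, its cap to the blue wall.
- tip_box: Bystander: loose grey pipette tip box with a pale lid, 120 x 82 x 56 mm; origin under its centre.
- amber_bottle: Bystander: amber bottle, 64 mm diameter, 130 mm high; origin under its centre.
- jar: Bystander: jar with a red cap, 60 mm diameter, 70 mm high; origin under its centre.
- dish: Bystander: shut round dish, 90 mm diameter, 15 mm high; origin under its centre.
- pen: Bystander: black marker pen, 14 x 130 x 13 mm along its y; origin under its centre.
- tube: The whole of that same tube, its cap included; its origin and axes are those of tube_mid.
Not all that is in view belongs to the job. What is shaped like the tube but pink is not meant.

How it is judged (in metres and radians):
On the way, in this order (a step that is already met when the one before it is completed fails the run):
1. the number 4 stands in the window (within 0.14 rad of 2.513) (value of joint dial between 2.373 and 2.653 rad and velocity of joint dial between -0.1 and 0.1 rad/s), for 0.3 s.
2. the tube lies in the chute behind the other tube, cap to the blue wall (x of tube_mid in the frame of station between 0.022 and 0.062 m and y of tube_mid in the frame of station between -0.093 and -0.057 m and z of tube_mid in the frame of station between 0.058 and 0.082 m and y of tube_cap in the frame of station below -0.1 m), for 0.2 s.
At the end, for the whole second after the job is handed in: The dial reads 2.513 rad within 0.14; the tube is at rest on the rails behind the first one (tube_mid in the station frame: x 22 to 62, y -93 to -57, z 58 to 82 mm), its cap 25 mm or more to the blue-wall side of the chute's middle; the first tube is within 20 mm of its start (all of step 2 and value of joint dial between 2.373 and 2.653 rad and linear speed of tube below 0.03 m/s and distance of loaded_mid from where it was at the start of the episode below 0.02 m); the robot touches nothing.
It fails at once if the tip box is moved by more than 30 mm (distance of tip_box from where it was at the start of the episode above 0.03 m).
It fails at once if the amber bottle is moved by more than 30 mm (distance of amber_bottle from where it was at the start of the episode above 0.03 m).
It fails at once if the jar is moved by more than 30 mm (distance of jar from where it was at the start of the episode above 0.03 m).
It fails at once if the dish is moved by more than 30 mm (distance of dish from where it was at the start of the episode above 0.03 m).
It fails at once if the pen is moved by more than 30 mm (distance of pen from where it was at the start of the episode above 0.03 m).
It also fails if it takes over 67 s, if anything falls off the work surface, if the arm or the gripper's body presses on something with over 40 N, if the wrist force passes 120 N, or if a joint passes its speed limit or range.

## Working session

There is one attempt and no reset: what is moved stays moved. The work goes in short steps, Python scripts to look and compute and a shell command to move; the robot and the scene stay as the last step left them, time stands still between calls to the robot, and variables do not carry over. Pictures are saved under pics/ and viewed, about 8 in all and at most 12, crops included, and the job is handed in when it is done.

```bash
mkdir -p pics; cat > h.py <<'E'
import numpy as np, cv2
from scipy.spatial.transform import Rotation as R
from workcell import get_obs, optics, ctrl
def snap(n,f,crop=None,s=1):
    c=optics.calibration(n); im=optics.get_image(n)
    np.savez('pics/'+f+'.npz',K=c['intrinsics'],T=c['cam_to_world'],im=im)
    save(f,f,crop,s); return c
def save(src,f,crop=None,s=1):
    im=np.load('pics/'+src+'.npz')['im']
    if crop: im=im[crop[1]:crop[3],crop[0]:crop[2]]
    im=cv2.resize(im,None,fx=s,fy=s,interpolation=cv2.INTER_CUBIC)
    cv2.imwrite('pics/'+f+'.png',im[:,:,::-1])
def px(f,u,v,z):
    d=np.load('pics/'+f+'.npz');K=np.array(d['K']);T=np.array(d['T'])
    r=np.linalg.inv(K)@[u,v,1]; r=T[:3,:3]@[r[0],-r[1],-r[2]]; o=T[:3,3]
    return o+r*(z-o[2])/r[2]
def proj(f,p):
    d=np.load('pics/'+f+'.npz');K=np.array(d['K']);T=np.array(d['T'])
    c=T[:3,:3].T@(np.array(p)-T[:3,3]); q=K@[c[0],-c[1],-c[2]]; return q[:2]/q[2]
E
python3 - <<'E'
from h import *
np.set_printoptions(precision=3,suppress=True)
for n in('top','scene'):
    c=snap(n,n+'0',s=1.5); print(c)
s=get_obs();print(s)
E
```

```text
{'intrinsics': array([[463.531,   0.   , 259.672],
       [  0.   , 463.531, 186.705],
       [  0.   ,   0.   ,   1.   ]]), 'cam_to_world': array([[  -0.021,    0.992,   -0.122,  316.435],
       [  -1.   ,   -0.023,   -0.014,  -40.279],
       [  -0.017,    0.122,    0.992, 1530.678],
       [   0.   ,    0.   ,    0.   ,    1.   ]])}
{'intrinsics': array([[372.287,   0.   , 255.643],
       [  0.   , 372.287, 195.645],
       [  0.   ,   0.   ,   1.   ]]), 'cam_to_world': array([[   0.63 ,   -0.576,    0.52 , 1039.476],
       [   0.776,    0.468,   -0.422, -458.474],
       [  -0.   ,    0.67 ,    0.742,  846.252],
       [   0.   ,    0.   ,    0.   ,    1.   ]])}
{'t': 0.1, 'qpos': array([ 1.215,  0.424,  1.631,  0.   ,  1.089, -0.019]), 'qvel': array([ 0.001, -0.004, -0.001, -0.   ,  0.001,  0.001]), 'joint_torque': array([  0.   , -54.561, -27.432,   0.065,   0.019,  -0.   ]), 'ee_pos': array([206.35 , 589.442, 221.989]), 'orientation': array([-0.527, -3.097,  0.002]), 'ft_force': array([ 0.118, -0.953,  0.135]), 'moment': array([-0.028, -0.011, -0.029]), 'width': 87.88534299176649}
```

View pics/top0.png

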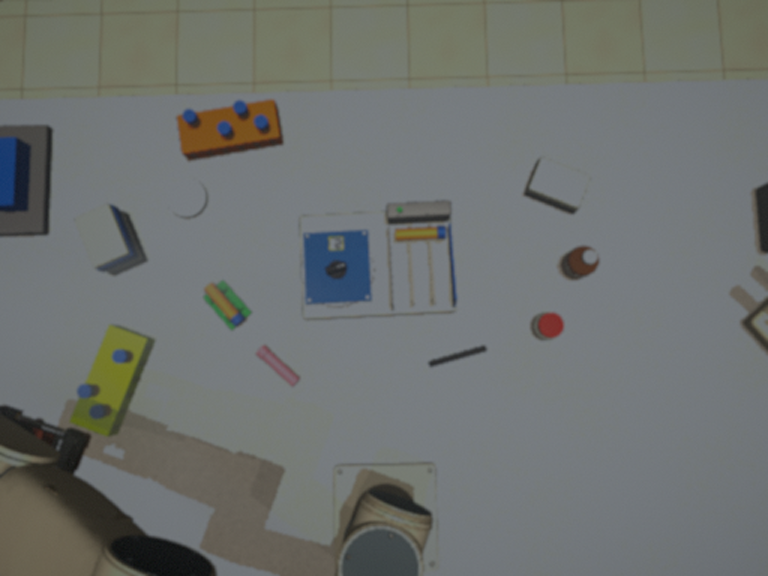

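View pics/scene0.png

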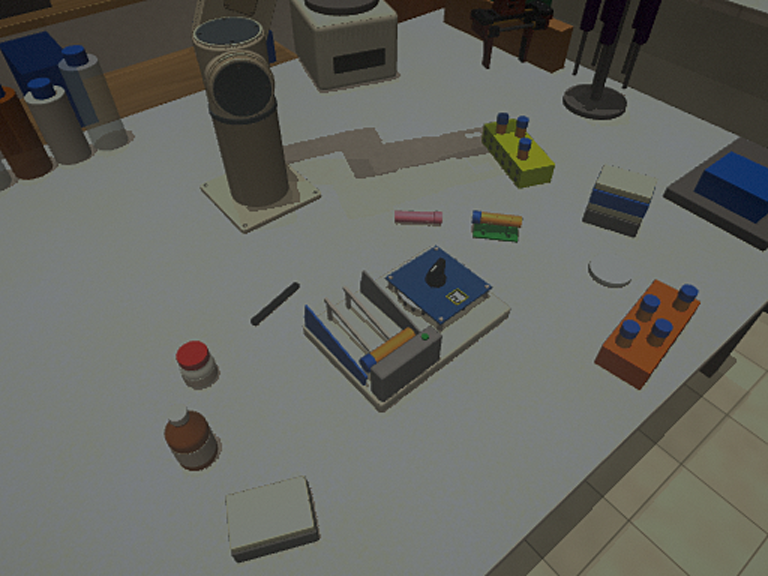

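Candidates in the 1.5x top picture:
- Amber tube on the green rest at (225,303), which is the one to take. Its cap is lower right at (237,318).
- Pink rod at (278,365), which is the decoy.
- Tube already loaded at (420,233).

The knob is at (336,268) and the window at (336,243). I'll check the choice in one enlarged crop.

```bash
python3 - <<'E'
from h import *
save('top0','top0c',(130,128,310,222),4.4)
E
```

```text
(no output)
```

View pics/top0c.png

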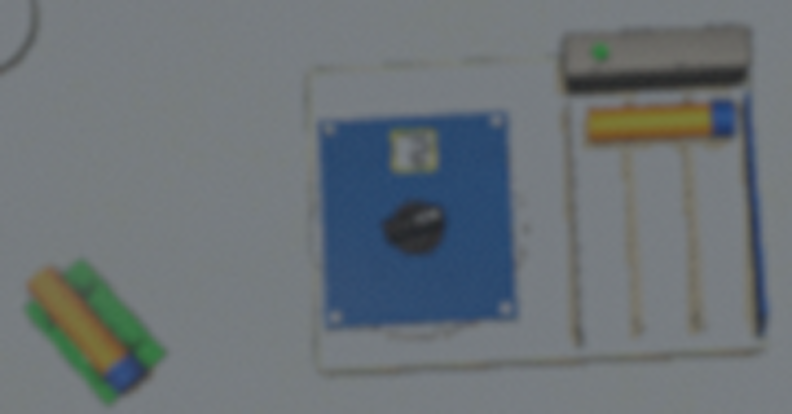

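```bash
python3 - <<'E'
from h import *
np.set_printoptions(precision=3,suppress=True)
P=lambda x,y,z: px('top0',130+x/4.4,128+y/4.4,z)
c=[P(x,y,58) for x,y in[(327,128),(496,120),(336,316),(505,307)]]
C=np.mean(c,0);print(*c,C)
xd=(c[0]+c[1]-c[2]-c[3]);yd=(c[0]+c[2]-c[1]-c[3])
print('yaw',np.arctan2(xd[1],xd[0]),np.arctan2(-yd[0],yd[1]))
yaw=(np.arctan2(xd[1],xd[0])+np.arctan2(-yd[0],yd[1]))/2
S=R.from_euler('z',yaw).as_matrix()
b=[P(x,y,30) for x,y in[(308,68),(320,372),(765,350)]]
print('base',*b)
o=C-S@[0,105,0];print('origin from cover',o)
for q,l in zip(b,[(130,187),(-100,187),(-100,-147)]): print(q-S@[*l,0])
print('knob top',P(415,222,95),'stripe',P(440,213,100),P(385,230,100))
for z in(35,45):
  a=P(40,278,z);d=P(125,378,z);print('tube',a,d,'ang',np.arctan2(d[1]-a[1],d[0]-a[0]),'len',np.linalg.norm(d-a))
s=get_obs();print(R.from_rotvec(s['orientation']).as_matrix())
print(optics.calibration('wrist'))
E
```

```text
[598.327 157.179  58.   ] [601.266  32.838  58.   ] [459.463 151.549  58.   ] [463.222  28.614  58.   ] [530.569  92.545  58.   ]
yaw 0.035569021806893676 0.02708422797428881
base [649.837 174.936  30.   ] [420.96  167.322  30.   ] [ 429.84  -161.013   30.   ]
origin from cover [533.858 -12.404  58.   ]
[525.758 -16.044  30.   ]
[526.768 -16.455  30.   ]
[525.187 -10.953  30.   ]
knob top [521.767  89.917  95.   ] stripe [527.081  71.628 100.   ] [515.826 110.83  100.   ]
tube [494.989 374.157  35.   ] [419.402 310.518  35.   ] ang -2.4418036394338833 len 98.80943143364999
tube [493.796 371.386  45.   ] [418.714 308.173  45.   ] ang -2.4418036394338833 len 98.14879829406972
[[-0.944  0.33  -0.   ]
 [ 0.33   0.944 -0.001]
 [ 0.    -0.001 -1.   ]]
{'intrinsics': array([[290.925,   0.   , 254.839],
       [  0.   , 290.925, 190.87 ],
       [  0.   ,   0.   ,   1.   ]]), 'cam_to_world': array([[  0.332,  -0.911,  -0.246, 138.75 ],
       [  0.943,   0.32 ,   0.088, 612.469],
       [ -0.001,  -0.262,   0.965, 383.047],
       [  0.   ,   0.   ,   0.   ,   1.   ]])}
```

```bash
python3 -m jog '{"delta_rot":[[0,0,0],[0,0,0],[0,0,0],[0,0,0],[0,0,0]],"translation":[[-31,-24,1],[-68,-54,3],[-105,-83,5],[-140,-110,6],[-155,-122,7]],"hand":[1,1,1,1,1]}'
python3 -m jog '{"delta_rot":[[0,0,0],[0,0,0],[0,0,0],[0,0,0],[0,0,0]],"translation":[[-35,-27,1],[-70,-55,3],[-105,-83,5],[-140,-110,6],[-155,-122,7]],"hand":[1,1,1,1,1]}'
python3 -m jog '{"delta_rot":[[0,0,0.14],[0,0,0.28],[0,0,0.42],[0,0,0.56],[0,0,0.7]],"translation":[[-35,-27,1],[-70,-55,3],[-105,-83,5],[-140,-110,6],[-155,-122,7]],"hand":[1,1,1,1,1]}'
python3 -m jog '{"delta_rot":[[0,0,0.13],[0,0,0.26],[0,0,0.26]],"translation":[[0,0,0],[0,0,0],[0,0,0]],"hand":[1,1,1]}'
python3 - <<'E'
from h import *
np.set_printoptions(precision=3,suppress=True)
s=get_obs();print(s);print(R.from_rotvec(s['orientation']).as_matrix())
snap('wrist','w1',s=1.5)
for p in[(524,90,95),(584,92,58),(469,-88,90)]:print(proj('w1',p)*1.5)
E
```

```text
t: 0.6
ee_pos: [313.4, 420.4, 215.2]
orientation: [-0.529, -3.096, 0.003]
ft_force: [-0.2, 0.1, 1.2]
width: 88.0
t: 1.1
ee_pos: [419.6, 254.4, 208.4]
orientation: [-0.53, -3.097, 0.001]
ft_force: [-0.6, 0.7, -0.3]
width: 87.9
t: 1.6
ee_pos: [526.0, 87.9, 201.5]
orientation: [1.567, 2.722, -0.0]
ft_force: [-0.4, -0.7, 0.2]
width: 87.9
t: 1.9
ee_pos: [524.3, 90.4, 201.3]
orientation: [-1.899, -2.502, 0.001]
ft_force: [-0.6, -0.2, -0.3]
width: 87.9
{'t': 1.9, 'qpos': array([ 0.148,  0.315,  1.853, -0.   ,  0.974, -0.124]), 'qvel': array([ 0.01 , -0.006,  0.001, -0.   ,  0.001, -0.136]), 'joint_torque': array([ -0.324, -45.238, -24.965,   0.061,   0.014,   1.371]), 'ee_pos': array([524.251,  90.398, 201.308]), 'orientation': array([-1.899, -2.502,  0.001]), 'ft_force': array([-0.568, -0.191, -0.281]), 'moment': array([-0.019,  0.019, -0.007]), 'width': 87.91257416020406}
[[-0.269  0.963 -0.001]
 [ 0.963  0.269 -0.   ]
 [ 0.    -0.001 -1.   ]]
[382.626 284.37 ]
[463.206 290.1  ]
[246.487 487.605]
```

View pics/w1.png

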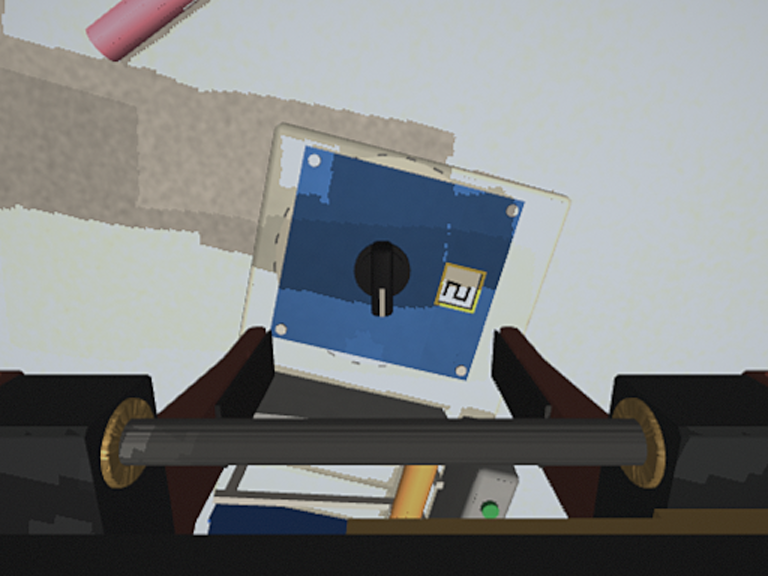

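The wrist view shows the knob bar from (382,242) to the striped end at (382,316), almost in line with the tool. The window at (461,288) shows a 2 and the cover screws are clear. I'll work out the centre and angle from these.

```bash
python3 - <<'E'
from h import *
np.set_printoptions(precision=3,suppress=True)
P=lambda x,y,z: px('w1',x/1.5,y/1.5,z)
c=[P(x,y,58) for x,y in[(314,160),(513,211),(280,330),(461,370)]]
C=np.mean(c,0);print(*c,C)
yd=c[0]+c[1]-c[2]-c[3]; xd=c[1]+c[3]-c[0]-c[2]
print('yaw',np.arctan2(xd[1],xd[0]),np.arctan2(-yd[0],yd[1]))
a,b=P(382,242,100),P(382,316,100);print('bar',a,b,(a+b)/2,np.arctan2(*(b-a)[1::-1]))
print('window',P(461,288,58))
E
```

```text
[459.227 151.308  58.   ] [599.297 155.088  58.   ] [462.553  26.308  58.   ] [602.242  31.446  58.   ] [530.83   91.038  58.   ]
yaw 0.031864542673264176 0.025216803073859713
bar [516.165 116.79  100.   ] [528.821  71.163 100.   ] [522.493  93.977 100.   ] -1.3002239849919175
window [581.968  93.072  58.   ]
```

```bash
python3 -m jog '{"delta_rot":[[0,0,0],[0,0,0],[0,0,0],[0,0,0],[0,0,0]],"translation":[[2,0,30],[2,-0.5,60],[2,-0.5,90],[2,-0.5,117],[2,-0.5,131]],"hand":[1,1,1,1,1]}'
python3 -m jog '{"delta_rot":[[0,0,0],[0,0,0],[0,0,0],[0,0,0],[0,0,0]],"translation":[[0,0,0],[0,0,0],[0,0,0],[0,0,0],[0,0,0]],"hand":[1,-0.5,-1,-1,-1]}'
python3 -m jog '{"delta_rot":[[0,0,0],[0,0,0],[0,0,0],[0,0,0],[0,0,0]],"translation":[[0,0,0],[0,0,0],[0,0,0],[0,0,0],[0,0,0]],"hand":[-1,-1,-1,-1,-1]}'
```

```text
t: 2.45
ee_pos: [522.0, 92.6, 68.6]
orientation: [-1.891, -2.506, 0.003]
ft_force: [0.2, -0.0, 0.2]
width: 87.8
t: 2.95
ee_pos: [524.0, 92.7, 71.6]
orientation: [1.896, 2.503, 0.002]
ft_force: [-0.7, -0.4, -0.4]
width: 59.6
t: 3.45
ee_pos: [523.4, 92.6, 70.6]
orientation: [-1.897, -2.504, 0.0]
ft_force: [0.0, 0.2, 0.6]
width: 19.1
```

```bash
python3 -m jog '{"delta_rot":[[0,0,0],[0,0,0],[0,0,0]],"translation":[[0,0,0],[0,0,0],[0,0,0]],"hand":[-1,-1,-1]}'
python3 -m jog '{"delta_rot":[[0,0,0.08],[0,0,0.2],[0,0,0.32],[0,0,0.44],[0,0,0.5]],"translation":[[0,0,0],[0,0,0],[0,0,0],[0,0,0],[0,0,0]],"hand":[-1,-1,-1,-1,-1]}'
python3 -m jog '{"delta_rot":[[0,0,0.1],[0,0,0.2],[0,0,0.32],[0,0,0.44],[0,0,0.5]],"translation":[[0,0,0],[0,0,0],[0,0,0],[0,0,0],[0,0,0]],"hand":[-1,-1,-1,-1,-1]}'
python3 -m jog '{"delta_rot":[[0,0,0.06],[0,0,0.12],[0,0,0.18],[0,0,0.18],[0,0,0.18]],"translation":[[0,0,0],[0,0,0],[0,0,0],[0,0,0],[0,0,0]],"hand":[-1,-1,-1,-1,-1]}'
python3 - <<'E'
from h import *
s=get_obs();print(s);m=R.from_rotvec(s['orientation']).as_matrix();print(np.arctan2(m[1,0],m[0,0]))
E
```

```text
t: 3.75
ee_pos: [523.1, 92.5, 70.6]
orientation: [-1.897, -2.504, 0.001]
ft_force: [-1.5, -0.6, 1.5]
width: 13.9
t: 4.25
ee_pos: [523.4, 92.5, 70.6]
orientation: [2.461, 1.952, -0.0]
ft_force: [-0.3, -1.4, 0.4]
width: 13.9
t: 4.75
ee_pos: [523.7, 92.4, 70.6]
orientation: [2.867, 1.282, 0.001]
ft_force: [-0.1, -2.8, -1.2]
width: 13.8
t: 5.25
ee_pos: [523.8, 92.3, 70.6]
orientation: [2.968, 1.027, 0.001]
ft_force: [2.2, -3.4, -1.6]
width: 13.9
{'t': 5.25, 'qpos': array([ 1.52297878e-01,  5.18531807e-01,  1.92462813e+00, -5.51049294e-04,
        6.97864762e-01,  1.05713287e+00]), 'qvel': array([ 0.00106568,  0.00078693,  0.00131152, -0.00141143,  0.0002904 ,
       -0.00091934]), 'joint_torque': array([ 2.18167529e+00, -5.11083806e+01, -1.72353244e+01,  7.06633162e-01,
        2.93136947e-01,  1.48922950e-02]), 'ee_pos': array([523.75432851,  92.31759585,  70.6402945 ]), 'orientation': array([2.96838950e+00, 1.02734469e+00, 7.77523599e-04]), 'ft_force': array([ 2.23340189, -3.37827218, -1.55455372]), 'moment': array([-0.65910192, -0.18014847, -0.1004174 ]), 'width': 13.906967267567552}
0.6663835498329744
```

```bash
python3 -m jog '{"delta_rot":[[0,0,0],[0,0,0],[0,0,0],[0,0,0],[0,0,0]],"translation":[[0,0,0],[0,0,0],[0,0,0],[0,0,0],[0,0,0]],"hand":[0,1,1,1,1]}'
python3 -m jog '{"delta_rot":[[0,0,0],[0,0,0],[0,0,0],[0,0,0],[0,0,0]],"translation":[[0,0,-20],[0,0,-60],[0,0,-100],[0,0,-140],[0,0,-150]],"hand":[1,1,1,1,1]}'
python3 - <<'E'
from h import *
snap('wrist','w2',s=1.5)
E
```

```text
t: 5.75
ee_pos: [523.4, 92.7, 70.7]
orientation: [-2.969, -1.025, -0.0]
ft_force: [0.2, -0.8, 0.3]
width: 50.4
t: 6.25
ee_pos: [525.7, 93.0, 225.1]
orientation: [2.968, 1.025, 0.011]
ft_force: [0.3, -1.0, -0.5]
width: 87.0
```

View pics/w2.png

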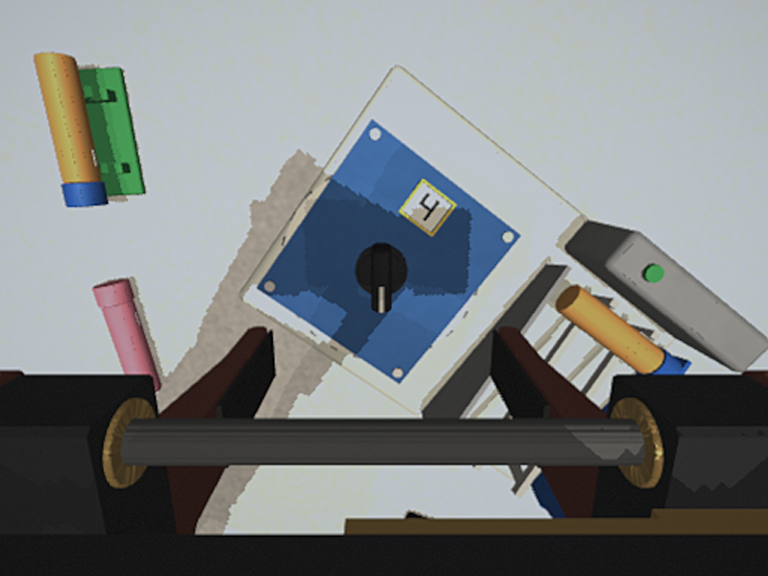

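The wrist view shows a 4 centred in the window at (428,207). The amber tube at the green rest runs from (55,55) to its cap end at (86,205). The pink decoy is at (127,335).

```bash
python3 - <<'E'
from h import *
np.set_printoptions(precision=3,suppress=True)
P=lambda x,y,z: px('w2',x/1.5,y/1.5,z)
a,d=P(55,56,35),P(86,204,35);print('tube',a,d,(a+d)/2,'ang',np.arctan2(d[1]-a[1],d[0]-a[0]),'len',np.linalg.norm(d-a))
j=P(83,183,35);u=(d-a)/np.linalg.norm(d-a);print('mid from cap joint',j-38*u)
s=get_obs();m=R.from_rotvec(s['orientation']).as_matrix();print(s['ee_pos'],np.arctan2(m[1,0],m[0,0]))
t=(a+d)/2-2*u
print('tool shift',m.T@(np.array([t[0],t[1],180])-s['ee_pos']))
c=[P(x,y,58) for x,y in[(375,134),(508,237),(269,286),(398,373)]]
print(np.mean(c,0),c)
# loaded tube at z ~68
print('loaded',P(571,302,68),P(674,368,68))
print('walls grey far/near',P(556,268,100))
E
```

```text
tube [497.968 373.497  35.   ] [416.636 304.696  35.   ] [457.302 339.097  35.   ] ang -2.4394653544909923 len 106.52939768573225
mid from cap joint [458.699 338.847  35.   ]
[525.482  92.95  224.663] 0.664936141478699
tool shift [  99.951 -235.996   44.484]
[530.224  90.87   58.   ] [array([598.024, 155.128,  58.   ]), array([601.672,  30.608,  58.   ]), array([458.649, 151.504,  58.   ]), array([462.55,  26.24,  58.  ])]
loaded [593.656 -37.712  68.   ] [ 604.669 -141.038   68.   ]
walls grey far/near [603.335   4.511 100.   ]
```

```bash
python3 -m jog '{"delta_rot":[[0,0,0],[0,0,0],[0,0,0],[0,0,-0.02],[0,0,-0.037]],"translation":[[17,-40,5],[36,-84,20],[55,-128,40],[74,-172,60],[88,-205,80]],"hand":[1,1,1,1,1]}'
python3 -m jog '{"delta_rot":[[0,0,0],[0,0,0],[0,0,0],[0,0,0],[0,0,0]],"translation":[[12,-29,15],[12,-29,50],[12,-29,90],[12,-29,110],[12,-29,110]],"hand":[1,1,1,1,1]}'
python3 - <<'E'
from h import *
np.set_printoptions(precision=3,suppress=True)
s=get_obs();m=R.from_rotvec(s['orientation']).as_matrix();print(s['ee_pos'],np.arctan2(m[1,0],m[0,0]))
t=np.array([457.8,339.5,16]);print('shift',m.T@(t-s['ee_pos']))
snap('wrist','w3',s=1.5)
E
```

```text
t: 6.8
ee_pos: [464.7, 309.8, 138.6]
orientation: [2.949, 1.082, -0.002]
ft_force: [0.3, -0.2, -0.2]
width: 87.6
t: 7.3
ee_pos: [453.4, 336.0, 26.3]
orientation: [2.948, 1.08, -0.013]
ft_force: [0.3, -0.1, 0.3]
width: 88.1
[453.417 336.036  26.294] 0.7021901036242308
shift [ 5.67   0.194 10.247]
```

View pics/w3.png

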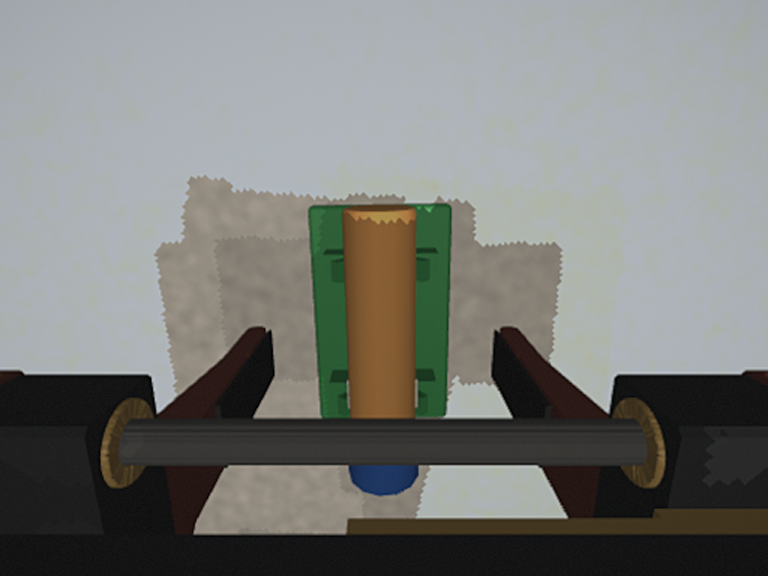

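The tube at (380,320) is centred between the fingers and the rest's uprights are at v≈262 and 380. I'll check the position along the tube from the body end at (380,210) and the two uprights.

```bash
python3 - <<'E'
from h import *
np.set_printoptions(precision=3,suppress=True)
P=lambda x,y,z: px('w3',x/1.5,y/1.5,z)
s=get_obs();m=R.from_rotvec(s['orientation']).as_matrix();print(s['ee_pos'])
for n,p in dict(end=P(379,212,38),foot0=P(380,206,6),foot1=P(384,416,6),capend=P(384,493,33),up1=P(340,254,32),up2=P(340,375,32)).items(): print(n,m.T@(p-s['ee_pos']))
E
```

```text
[454.78  336.881  28.281]
end [ 55.007  -0.955 -10.007]
foot0 [54.235 -0.815 21.998]
foot1 [-43.106   0.802  22.506]
capend [-63.048   0.725  -4.39 ]
up1 [ 39.398 -15.13   -3.918]
up2 [ -8.696 -16.45   -3.666]
```

```bash
python3 -m jog '{"delta_rot":[[0,0,0],[0,0,0],[0,0,0],[0,0,0],[0,0,0]],"translation":[[4,0,8],[4,0,14],[4,0,14],[4,0,14],[4,0,14]],"hand":[1,0.2,-0.4,-1,-1]}'
python3 -m jog '{"delta_rot":[[0,0,0],[0,0,0],[0,0,0],[0,0,0],[0,0,0]],"translation":[[0,0,0],[0,0,0],[0,0,0],[0,0,0],[0,0,0]],"hand":[-1,-1,-1,-1,-1]}'
python3 -m jog '{"delta_rot":[[0,0,0],[0,0,0],[0,0,0]],"translation":[[0,0,0],[0,0,0],[0,0,0]],"hand":[-1,-1,-1]}'
```

```text
t: 7.85
ee_pos: [460.0, 340.8, 17.2]
orientation: [-2.95, -1.08, -0.001]
ft_force: [-0.2, 0.0, -0.8]
width: 59.2
t: 8.35
ee_pos: [459.2, 341.3, 16.9]
orientation: [-2.949, -1.079, 0.0]
ft_force: [-4.1, 3.4, 3.5]
width: 25.4
t: 8.65
ee_pos: [459.2, 341.3, 16.9]
orientation: [-2.949, -1.08, 0.0]
ft_force: [-3.3, 3.1, 2.4]
width: 25.2
```

```bash
python3 -m jog '{"delta_rot":[[0,0,0],[0,0,0],[0,0,0],[0,0,0],[0,0,0]],"translation":[[0,0,-15],[0,0,-50],[0,0,-95],[0,0,-135],[0,0,-160]],"hand":[-1,-1,-1,-1,-1]}'
python3 -m jog '{"delta_rot":[[0,0,0],[0,0,0],[0,0,0],[0,0,0],[0,0,0]],"translation":[[-14,17,0],[-42,52,0],[-73,91,0],[-104,130,0],[-134,167,0]],"hand":[-1,-1,-1,-1,-1]}'
python3 -m jog '{"delta_rot":[[0,0,-0.1],[0,0,-0.22],[0,0,-0.35],[0,0,-0.48],[0,0,-0.6]],"translation":[[-31,38,0],[-62,76,0],[-93,115,0],[-120,150,0],[-134,167,0]],"hand":[-1,-1,-1,-1,-1]}'
python3 -m jog '{"delta_rot":[[0,0,-0.1],[0,0,-0.2],[0,0,-0.298],[0,0,-0.298]],"translation":[[0,0,0],[0,0,0],[0,0,0],[0,0,0]],"hand":[-1,-1,-1,-1]}'
python3 - <<'E'
from h import *
np.set_printoptions(precision=3,suppress=True)
s=get_obs();m=R.from_rotvec(s['orientation']).as_matrix();print(s['ee_pos'],np.arctan2(m[1,0],m[0,0]),s['width'])
print('shift',m.T@(np.array([471,-88,110])-s['ee_pos']))
snap('wrist','w4',s=1.5)
E
```

```text
t: 9.15
ee_pos: [460.8, 341.2, 180.9]
orientation: [-2.949, -1.08, -0.007]
ft_force: [0.6, 0.5, -0.2]
width: 25.5
t: 9.65
ee_pos: [465.0, 124.7, 177.7]
orientation: [2.949, 1.081, 0.002]
ft_force: [1.3, -0.1, -0.6]
width: 25.6
t: 10.15
ee_pos: [470.6, -90.4, 177.8]
orientation: [2.495, 1.907, 0.001]
ft_force: [0.6, 0.9, -0.6]
width: 25.3
t: 10.55
ee_pos: [470.6, -87.7, 177.5]
orientation: [2.188, 2.253, 0.0]
ft_force: [0.3, -0.7, -0.4]
width: 25.4
[470.598 -87.737 177.46 ] 1.6001959961895553 25.423368969288553
shift [-0.252  0.349 67.461]
```

View pics/w4.png

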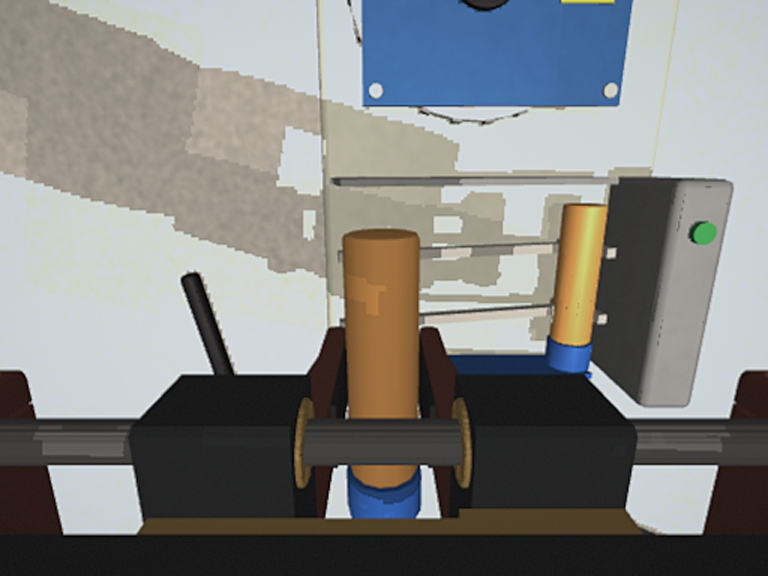

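The tube is held straight in the fingers with its cap to the blue wall. The upper rail ends are at (340,256) and (343,321), and the grey wall end is at (335,181). I'll check the rails against my load position.

```bash
python3 - <<'E'
from h import *
np.set_printoptions(precision=3,suppress=True)
P=lambda x,y,z: px('w4',x/1.5,y/1.5,z)
S=R.from_euler('z',.029).as_matrix();o=np.array([526.5,-13,0])
f=lambda x,y,z: print(S.T@(P(x,y,z)-o))
f(340,256,82);f(343,321,82);f(556,243,65);f(552,309,65);f(335,181,98);f(585,206,70);f(569,371,70)
E
```

```text
[-83.581 -53.063  82.   ]
[-82.802 -94.209  82.   ]
[ 51.566 -48.224  65.   ]
[ 53.457 -92.094  65.   ]
[-83.604  -9.015  98.   ]
[ 64.831 -24.73   70.   ]
[  67.275 -134.325   70.   ]
```

```bash
python3 -m jog '{"delta_rot":[[0,0,0],[0,0,0],[0,0,0],[0,0,0],[0,0,0]],"translation":[[0,0,20],[0,0,50],[0,0,75],[0,0,90],[0,0,95]],"hand":[-1,-1,-1,-1,-1]}'
python3 -m jog '{"delta_rot":[[0,0,0],[0,0,0],[0,0,0],[0,0,0],[0,0,0]],"translation":[[0,0,3],[0,0,6],[0,0,9],[0,0,9],[0,0,9]],"hand":[-1,-1,-1,-1,-1]}'
```

```text
t: 11.1
ee_pos: [469.7, -87.2, 80.5]
orientation: [-2.19, -2.25, 0.002]
ft_force: [0.2, 0.0, -0.7]
width: 25.7
t: 11.6
ee_pos: [470.9, -87.4, 73.0]
orientation: [2.189, 2.253, 0.0]
ft_force: [-0.3, 0.7, 0.2]
width: 25.5
```

```bash
python3 -m jog '{"delta_rot":[[0,0,0],[0,0,0],[0,0,0],[0,0,0],[0,0,0]],"translation":[[0,0,0],[0,0,0],[0,0,0],[0,0,0],[0,0,0]],"hand":[-0.2,-0.2,-0.2,-0.2,-0.2]}'
python3 -m jog '{"delta_rot":[[0,0,0],[0,0,0],[0,0,0],[0,0,0],[0,0,0]],"translation":[[0,0,-10],[0,0,-25],[0,0,-45],[0,0,-80],[0,0,-120]],"hand":[-0.2,-0.2,-0.2,-0.2,-0.2]}'
python3 -m jog '{"delta_rot":[[0,0,0],[0,0,0],[0,0,0],[0,0,0],[0,0,0]],"translation":[[0,0,0],[0,0,0],[0,0,0],[0,0,0],[0,0,0]],"hand":[0,0,0,0,0]}'
python3 - <<'E'
from h import *
snap('wrist','w5',s=1.5)
E
```

```text
t: 12.1
ee_pos: [470.8, -87.4, 72.7]
orientation: [2.189, 2.253, 0.0]
ft_force: [0.8, -0.4, 0.6]
width: 34.9
t: 12.6
ee_pos: [469.7, -87.2, 193.7]
orientation: [-2.188, -2.252, 0.002]
ft_force: [0.5, -0.7, -0.4]
width: 35.2
t: 13.1
ee_pos: [469.9, -87.3, 191.6]
orientation: [-2.188, -2.252, 0.002]
ft_force: [0.5, -0.1, 0.4]
width: 43.7
```

View pics/w5.png

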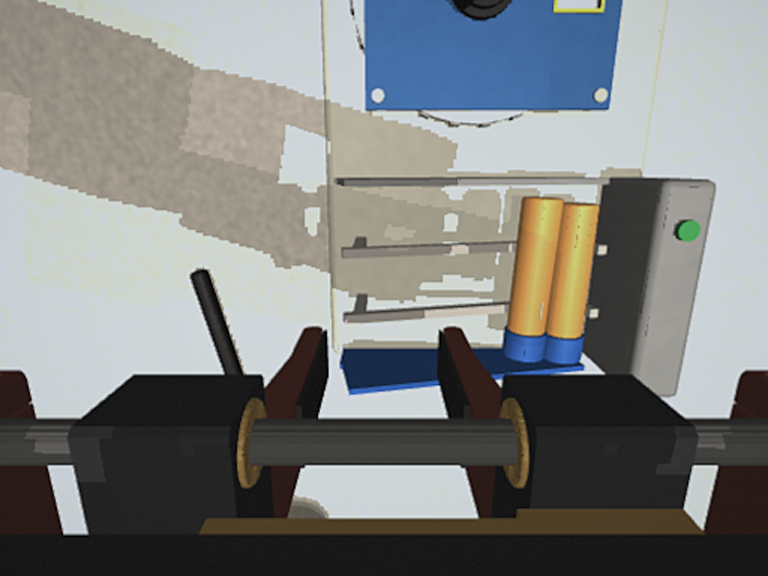

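The tube lies behind the first one, with its body end at (542,199), its cap end at (525,358) and the cap to the blue wall. I'll let it settle, check the position numerically, then hand in.

```bash
python3 -m jog '{"delta_rot":[[0,0,0],[0,0,0],[0,0,0],[0,0,0],[0,0,0]],"translation":[[0,0,-5],[0,0,-10],[0,0,-10],[0,0,-10],[0,0,-10]],"hand":[0,0,0,0,0]}'
python3 - <<'E'
from h import *
np.set_printoptions(precision=3,suppress=True)
S=R.from_euler('z',.029).as_matrix();o=np.array([526.5,-13,0])
a,b=[S.T@(px('w5',x/1.5,y/1.5,z)-o) for x,y,z in((542,200,76),(525,358,70))]
print(a,b,(a+b)/2)
snap('top','top9',(190,128,310,222),6)
E
```

```text
t: 13.65
ee_pos: [470.6, -87.4, 202.7]
orientation: [2.189, 2.253, 0.0]
ft_force: [0.0, 0.2, 0.1]
width: 43.6
[ 40.24  -21.119  76.   ] [  40.705 -130.527   70.   ] [ 40.473 -75.823  73.   ]
```

View pics/top9.png

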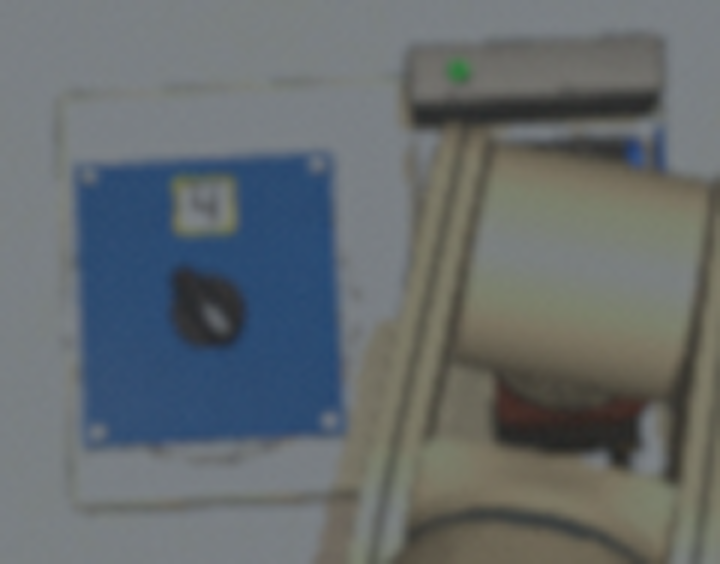

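The top view shows a 4 centred in the window at (205,207). The arm hides most of the chute, but the tube measures at station (40, -76), which is within limits.

```bash
python3 -c "
from workcell import ctrl
print(ctrl.close_job())"
```

```text
the job is handed in; nothing more can be done
None
```

I turned the dial to 4, laid the amber tube across the upper end of the chute, and it rolled down behind the first tube. The job is handed in, at about 14 s of the 67 s allowed; the hand-in reports no verdict.

- **Dial:** I worked it out at 2.50 rad from the tool angle at the end of the turn, against a target of 2.513. The 4 stands centred in the window in both the wrist view and the last top view.
- **Tube:** Its middle measured about (40, -76) mm in the station frame, inside the limits. Its cap is to the blue wall and it touches the first tube. I assumed its height when measuring, so z was not checked separately.
- **First tube:** It looked unmoved in the wrist view after the roll, but I did not measure its position again.
- **Other things:** The gripper stayed clear of the bystanders and the force readings were low, a few newtons at most. I took no closing picture of the whole bench. In the last top view the arm hid most of the chute, so the check on the tube rests on the wrist view.
- **Disagreement:** Before the grasp, readings of the tube's position along its length differed by up to about 10 mm, so I took a value between them. The grasp held and the tube landed in the right place.

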